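Line up the pointer pins by size

TASK

Stand the four steel pointer pins on the four rubber pads of the aluminium strip in order of size, one pin to a pad: the smallest on the pad next to the box with the domed lamp, each following one larger, the largest at the far end. Set each upright in the middle of its pad, never tipping a pin over, and leave them all standing free.

Things in the scene. Friction and masses are not known exactly. Their poses are not given: they have to be found in the camera images.
- pin_1: The smallest of four loose pointer pins: a round polished steel body 24 mm in diameter and 48 mm high with a brass cone 12 mm high on top (60 mm in all). It stands upright on the table near the robot, on its flat foot. Origin: centre of the underside; z up its axis; yaw means nothing. Weighs 60 g, give or take a quarter. Grip the steel body, not the cone.
- pin_2: The second smallest of four loose pointer pins: a round polished steel body 32 mm in diameter and 60 mm high with a brass cone 16 mm high on top (76 mm in all). It stands upright on the table near the robot, on its flat foot. Origin: centre of the underside; z up its axis; yaw means nothing. Weighs 130 g, give or take a quarter. Grip the steel body, not the cone.
- pin_3: The second largest of four loose pointer pins: a round polished steel body 40 mm in diameter and 72 mm high with a brass cone 20 mm high on top (92 mm in all). It stands upright on the table near the robot, on its flat foot. Origin: centre of the underside; z up its axis; yaw means nothing. Weighs 240 g, give or take a quarter. Grip the steel body, not the cone.
- pin_4: The largest of four loose pointer pins: a round polished steel body 48 mm in diameter and 84 mm high with a brass cone 24 mm high on top (108 mm in all). It stands upright on the table near the robot, on its flat foot. Origin: centre of the underside; z up its axis; yaw means nothing. Weighs 400 g, give or take a quarter. Grip the steel body, not the cone.
- nest_a: Flat black rubber pad with a tiny white centre dot, 56 mm in diameter and 4 mm thick, fixed on the aluminium strip: the end pad on the robot's left (+y). Origin: centre of the pad's underside, on the strip's top, 20 mm above the table; the pad's top is 4 mm above the origin. y runs along the strip, towards the pad at the robot's left end.
- nest_b: Flat black rubber pad with a tiny white centre dot, 56 mm in diameter and 4 mm thick, fixed on the aluminium strip: the second pad from the robot's left. Origin: centre of the pad's underside, on the strip's top, 20 mm above the table; the pad's top is 4 mm above the origin. y runs along the strip, towards the pad at the robot's left end.
- nest_c: Flat black rubber pad with a tiny white centre dot, 56 mm in diameter and 4 mm thick, fixed on the aluminium strip: the third pad from the robot's left. Origin: centre of the pad's underside, on the strip's top, 20 mm above the table; the pad's top is 4 mm above the origin. y runs along the strip, towards the pad at the robot's left end.
- nest_d: Flat black rubber pad with a tiny white centre dot, 56 mm in diameter and 4 mm thick, fixed on the aluminium strip: the end pad on the robot's right (-y). Origin: centre of the pad's underside, on the strip's top, 20 mm above the table; the pad's top is 4 mm above the origin. y runs along the strip, towards the pad at the robot's left end.
- strip: Fixed aluminium profile bar, 80 mm wide, 330 mm long and 20 mm high, lying on the table across the robot's front beyond the pins, turned by up to 13 degrees. It carries the four pads in a straight row along its middle, about 85 mm apart. Origin: centre of its underside; y along its length, towards the robot's left.
- lamp_box: Grey terminal box, 45 mm square and 36 mm high, with a round green domed lamp on top (62 mm high in all), fixed to the table just beyond one end of the strip, about 78 mm from the nearest pad's centre: either end, changing from start to start. A box of the same size with a flat blank top stands beyond the other end. Origin: centre of the underside.

How it is judged:
At the end, for the whole second after the job is handed in: The four pins stand on the four pads in order of size, the smallest on the end pad next to the box with the domed lamp and the largest on the end pad furthest from it; each pin's foot is on its pad with its centre within 12 mm of the pad's centre, upright within 0.1 rad, and at rest (under 20 mm/s) (((horizontal distance between lamp_box and nest_a below 0.14 m and horizontal distance between pin_1 and nest_a below 0.012 m and z of pin_1 in the frame of nest_a between 0.001 and 0.008 m and horizontal distance between pin_2 and nest_b below 0.012 m and z of pin_2 in the frame of nest_b between 0.001 and 0.008 m and horizontal distance between pin_3 and nest_c below 0.012 m and z of pin_3 in the frame of nest_c between 0.001 and 0.008 m and horizontal distance between pin_4 and nest_d below 0.012 m and z of pin_4 in the frame of nest_d between 0.001 and 0.008 m) or (horizontal distance between lamp_box and nest_d below 0.14 m and horizontal distance between pin_1 and nest_d below 0.012 m and z of pin_1 in the frame of nest_d between 0.001 and 0.008 m and horizontal distance between pin_2 and nest_c below 0.012 m and z of pin_2 in the frame of nest_c between 0.001 and 0.008 m and horizontal distance between pin_3 and nest_b below 0.012 m and z of pin_3 in the frame of nest_b between 0.001 and 0.008 m and horizontal distance between pin_4 and nest_a below 0.012 m and z of pin_4 in the frame of nest_a between 0.001 and 0.008 m)) and angle between each of pin_1, pin_2, pin_3, pin_4's own z axis and vertical below 0.1 rad and linear speed of each of pin_1, pin_2, pin_3, pin_4 below 0.02 m/s); the robot touches nothing.
It fails at once if a pin is tipped over (leaning more than 0.7 rad) (angle between any of pin_1, pin_2, pin_3, pin_4's own z axis and vertical above 0.7 rad).
It also fails if it takes over 102 s, if anything falls off the work surface, if the arm or the gripper's body presses on something with over 40 N, if the wrist force passes 120 N, or if a joint passes its speed limit or range.

ROBOT

A 6-joint arm with a two-finger parallel gripper is mounted at the origin on the work surface. World frame = base frame: x ahead of the robot, y to its left, z up, the work surface at z = 0. Lengths are in m, angles in rad, forces in N, time in s.
With the tool pointing down it reaches from about 0.25 to 0.775 m from the base axis. Payload 4 kg.
Tool frame: the origin (TCP) lies at the centre of the arm's flange, where the gripper is bolted on; the fingertips stand 199 mm ahead of it and the grasp point (between the pads) lies 180 mm ahead of it (robot.tcp_to_tips is the z of the fingertips in the tool frame, in m); z points along the fingers, y is the line along which they close (so a half turn about z gives the same grasp; the last joint's range is limited). The gripper opens to 94 mm and grips with 3 to 60 N. Pads are 16 mm wide; open, the fingers measure 119 mm over their backs; the gripper's body (75 mm by 177 mm) begins 78 mm behind the grasp point.
Start: joints at [1.089, 0.087, 1.371, -0, 1.684, -0.103], TCP at [0.203, 0.511, 0.405] pointing down, gripper open.
Joint ranges: [-3.1, 3.1], [-0.76, 2.03], [0.27, 2.55], [-1.08, 4.22], [0.17, 2.65], [-2.57, 2.57]. Speed limits (rad/s): [2.79, 2.79, 3.14, 3.14, 3.14, 3.14].

INTERFACE

Orientations are given as [roll, pitch, yaw] about the fixed x, y, z axes, in that order (R = Rz(yaw) Ry(pitch) Rx(roll)).
In Python, from bench import robot gives the robot as it stands.
- The arm moves only by the tool play_rows, never from a script. Its arguments are lists of equal length, an entry for each row: "translation": the shift along the tool's x, y, z scaled (see below), a list of three; "twist": the turn, a rotation vector about the tool's x, y, z scaled (see below), a list of three; "gripper": the opening, from -1 (shut) to 1 (fully open). A call has 1 to 8 rows; each row shifts and turns the commanded pose from where the row before left it, along the tool's axes as they then stand; what a row does not reach is not made up. The controller multiplies each number of a shift by 0.04 m and each number of a turn by 0.1 rad. A row lasts 1/10 s, in which the tool goes at most 50 mm and 8.59 degrees, less where a joint would pass 70% of its speed; a pose out of reach is approached as far as the arm can. A call with a number of a shift or a turn outside -1 to 1 is refused whole. A call with a gripper value outside its range is refused whole. The fingers move at their own pace and stop on an object; the grip force is fixed at half the most. Time passes only in rows, so rows that do not move let the fingers close. It gives the time, the measured TCP pose, the force, the opening and the grip force at its end, in the units of the state.
- robot.get_obs(): the state, without advancing time (a new reading comes with each control period).
- robot.snapshot(name): name is "side" or "top"; returns the picture (480x640x3 uint8, red, green, blue); there is no depth.
- robot.camera_model(name): a dict with "camera_matrix" (3x3 intrinsics, pixels), "rvec" (rotation vector, rad) and "tvec" (3), from world to camera coordinates, as OpenCV has them. Camera axes: x right, y down, z forward; pixel columns grow to the right and rows downward; lengths in m; the calibration is good to about 2 mm. A picture is of the moment at which its call begins. camera_model takes no time and is no camera call.
- robot.close_job(): hands the job in; it is judged then, once.
Trained networks look in the newest picture that a camera, given by its name, has taken for a name from the list of things; names that differ only in an ending like _2 or _b are one class to them, and where a whole thing is asked for, a point or a joint stands for the part that bears it (a point fixed in the world has none). Each returns a list of dicts, best first, with "score" (0 to 1); they miss things now and then, are a little off and sometimes report something else, mostly with a low value. They report only what shows in the picture. A call takes as long as a camera call.
- robot.recognise(name, camera): "centre" ([x, y, z] in m, in world coordinates, good to about 4 mm: the middle of the surface that is visible of it).
- robot.spot_point(name, camera): "centre" ([x, y, z] in m, in world coordinates, good to about 4 mm: a listed point, or the origin of a listed thing).
The state is a dict: "time": time; "joint_positions": joint angles; "qvel": joint speeds; "joint_torque": joint torques, N m; "tool_pos": TCP position; "ee_rot": TCP orientation; "wrist_force": force on the tool from outside, world axes, zero at the start; "wrist_torque": the same for the moment, N m; "width": finger opening in m; "finger_force": force on a finger pad.
Only numpy, scipy, OpenCV 4.12 (cv2) and the standard library are available. Lean on these libraries where they do the work, as an engineer would, in place of code of your own. Each camera call takes 0.05 s, during which the arm holds its last target. There are 200 camera calls.

## Working session

There is one attempt and no reset: what is moved stays moved. The work goes in short steps, Python scripts to look and compute and a tool call to move; the robot and the scene stay as the last step left them, time stands still between calls to the robot, and variables do not carry over. Pictures are saved under pics/ and viewed, at most 14 in all, crops included, and the job is handed in when it is done.

Besides the shell and the picture viewer there is one more tool, called after "Emit:" as name(argument=value, ...) on one line, values as JSON. play_rows: Moves the arm, as the interface text tells. Its arguments: {"type":"object","properties":{"translation":{"type":"array","items":{"type":"array","items":{"type":"number","minimum":-1,"maximum":1}}},"twist":{"type":"array","items":{"type":"array","items":{"type":"number","minimum":-1,"maximum":1}}},"gripper":{"type":"array","items":{"type":"number"}}},"required":["translation","twist","gripper"]}

```bash
ls; mkdir -p pics; python3 - <<'E'
from bench import robot
import cv2
o=robot.get_obs(); print(o)
for c in ("top","side"):
    cv2.imwrite(f"pics/{c}0.png",robot.snapshot(c)[:,:,::-1])
    for n in ("pin_1","nest_a","lamp_box","strip"):
        for d in robot.spot_point(n,c): print(c,n,[round(float(v),4) for v in d["centre"]],round(d["score"],2))
    m=robot.camera_model(c); print(m)
E
```

```text
pics
{'time': 0.0, 'joint_positions': array([ 1.08890389e+00,  8.79511014e-02,  1.37226458e+00, -3.35283044e-05,
        1.68360092e+00, -1.03068041e-01]), 'qvel': array([ 0.00240228, -0.0008876 ,  0.00061917,  0.00119287, -0.00099389,
       -0.00055784]), 'joint_torque': array([ 5.25815831e-04, -3.40173948e+01, -3.02427936e+01,  7.18025677e-02,
        3.29172739e-02, -1.71929819e-04]), 'tool_pos': array([0.20334366, 0.51090341, 0.40350059]), 'ee_rot': array([-3.13937708e+00, -1.95665058e-04,  2.76276430e+00]), 'wrist_force': array([ 0.20370392, -0.25007194,  0.07330513]), 'wrist_torque': array([-0.00327158, -0.01621826, -0.00173065]), 'finger_force': 0.0, 'width': 0.09407585015113733}
top pin_1 [0.4504, -0.2544, 0.0018] 0.7
top pin_1 [0.4565, -0.0919, 0.0002] 0.6
top pin_1 [0.4494, 0.0857, -0.0011] 0.58
top pin_1 [0.4324, 0.2581, 0.0001] 0.58
top pin_1 [0.6425, 0.0822, 0.0165] 0.47
top nest_a [0.6404, 0.0831, 0.0192] 0.89
top nest_a [0.6491, -0.0919, 0.0163] 0.83
top nest_a [0.6441, -0.1721, 0.0176] 0.65
top nest_a [0.6381, -0.0072, 0.0178] 0.63
top lamp_box [0.6376, 0.16, 0.0013]
[... 475 characters left out ...]
 pin_1 [0.4377, 0.254, -0.0021] 0.61
side nest_a [0.6428, -0.0051, 0.0243] 0.98
side nest_a [0.6381, 0.0812, 0.0163] 0.87
side nest_a [0.6509, -0.1677, 0.024] 0.75
side nest_a [0.647, -0.0892, 0.0239] 0.63
side lamp_box [0.6376, 0.1551, -0.0015] 0.79
side lamp_box [0.6387, -0.0048, 0.0192] 0.21
side strip [0.6429, -0.0466, 0.0013] 0.91
side strip [0.639, 0.0813, 0.0169] 0.69
side strip [0.4483, 0.0832, 0.0013] 0.17
{'camera_matrix': array([[454.53052083,   0.        , 317.72156754],
       [  0.        , 454.53052083, 239.71510306],
       [  0.        ,   0.        ,   1.        ]]), 'rvec': array([ 0.94300671, -2.56155138,  0.95260003]), 'tvec': array([0.41195308, 0.32177452, 0.49608941])}
```

View pics/top0.png

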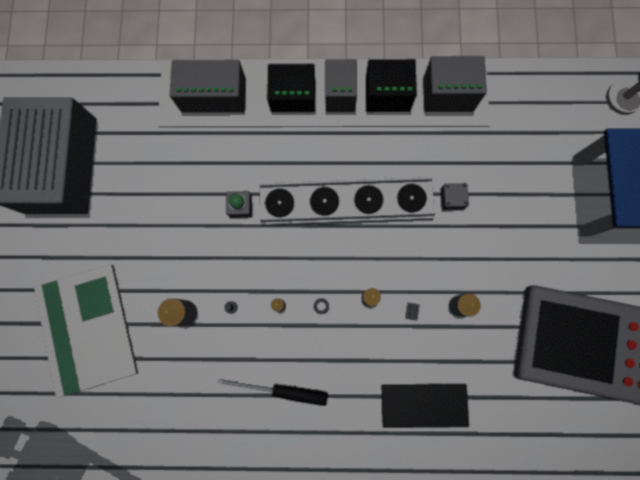

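View pics/side0.png

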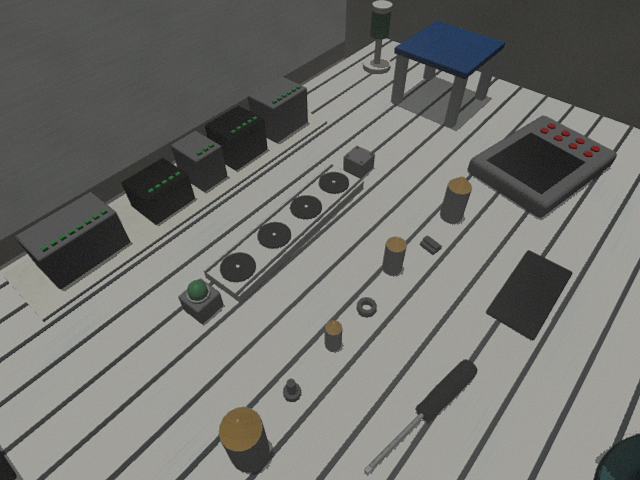

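The top view has the lamp box at (238,203), on the +y side, so pin_1 goes on nest_a and pin_4 on nest_d. Pins by column: pin_4 at (172,312), pin_1 at (278,305), pin_2 at (372,297), pin_3 at (469,305). Pads are at columns 280, 324, 368 and 412, row about 200. The side view agrees. A bolt, a ring and a clip lie between the pins.

```bash
cat > h.py <<'E'
import numpy as np, cv2
from bench import robot
def ray(c,uv,z):
    m=robot.camera_model(c); R=cv2.Rodrigues(np.array(m["rvec"]))[0]; t=np.array(m["tvec"]).ravel()
    d=R.T@np.linalg.inv(m["camera_matrix"])@np.array([*uv,1.]); o=-R.T@t
    return o+d*(z-o[2])/d[2]
def blobs(mask,amin):
    n,l,s,ce=cv2.connectedComponentsWithStats(mask.astype(np.uint8))
    return [(s[i],ce[i]) for i in range(1,n) if s[i][4]>=amin]
def go(x,y,zg,yaw):
    "tool-frame numbers to bring the grasp point to x,y,zg (units of 0.04 m, 0.1 rad)"
    o=robot.get_obs(); r,p,w=o["ee_rot"]; from scipy.spatial.transform import Rotation as S
    R=S.from_euler("xyz",[r,p,w]); T=S.from_euler("xyz",[np.pi,0,yaw])
    d=np.array([x,y,zg+.18])-o["tool_pos"]
    print("t",round(o["time"],1),"d mm",(d*1e3).round(1),"rows tool-now",(R.inv().apply(d)/.04).round(2),"tool-target",(T.inv().apply(d)/.04).round(2),"twist",((R.inv()*T).as_rotvec()/.1).round(2),"w",round(o["width"],4))
E
python3 - <<'E'
from h import *
for c in("top","side"):
    im=cv2.imread(f"pics/{c}0.png"); hsv=cv2.cvtColor(im,cv2.COLOR_BGR2HSV)
    m=(hsv[...,0]>8)&(hsv[...,0]<28)&(hsv[...,1]>110)&(hsv[...,2]>60)
    for s,ce in blobs(m,20):
        print(c,"brass",s,ce.round(1),{h:(ray(c,ce,h/1000)*1e3).round(1)[:2].tolist() for h in (48,60,72,84)})
im=cv2.imread("pics/top0.png"); g=im.max(2)
m=(g<45); m[:170]=0;m[235:]=0;m[:,:255]=0;m[:,440:]=0
for s,ce in blobs(m,200): print("pad",s,ce.round(1),(ray("top",[s[0]+(s[2]-1)/2,s[1]+(s[3]-1)/2],.024)*1e3).round(1),(ray("top",ce,.024)*1e3).round(1))
E
```

```text
top brass [364 289  16  16 205] [371.4 296.7] {48: [461.8, -89.9], 60: [461.3, -88.9], 72: [460.7, -87.9], 84: [460.2, -86.9]}
top brass [458 294  22  22 355] [468.6 304.3] {48: [449.4, -261.6], 60: [449.0, -258.2], 72: [448.6, -254.9], 84: [448.2, -251.6]}
top brass [159 300  26  25 524] [171.1 311.9] {48: [432.7, 267.7], 60: [432.5, 263.9], 72: [432.4, 260.1], 84: [432.2, 256.3]}
top brass [272 300  11  11  95] [277.2 304.6] {48: [446.9, 78.1], 60: [446.6, 76.8], 72: [446.2, 75.6], 84: [445.8, 74.3]}
side brass [449 177  22  16 256] [459.9 185.2] {48: [456.5, -283.2], 60: [452.0, -269.7], 72: [447.6, -256.1], 84: [443.1, -242.6]}
side brass [387 237  19  14 184] [395.9 243.9] {48: [465.8, -98.6], 60: [461.1, -89.1], 72: [456.5, -79.7], 84: [451.8, -70.2]}
side brass [326 321  15  13  90] [332.7 327.6] {48: [447.0, 79.9], 60: [442.7, 85.4], 72: [438.5, 90.9], 84: [434.2, 96.4]}
side brass [ 219  408   43   42 1403] [240.2 428.6] {48: [444.5, 252.0], 60: [440.4, 253.7], 72: [436.2, 255.3], 84: [432.0, 257.0]}
pad [398 185  28  27 573] [411.4 197.8] [ 648.8 -169.8   24. ] [ 649.2 -169.6   24. ]
pad [355 186  27  27 557] [368.3 199.2] [646.7 -87.6  24. ] [646.3 -88.1  24. ]
pad [266 189  27  28 565] [279.2 202.6] [639.6  81.2  24. ] [639.4  80.8  24. ]
pad [311 188  27  27 566] [324.1 201. ] [642.7  -4.2  24. ] [642.6  -4.4  24. ]
```

Emit:
play_rows(translation=[[0, 0, 0], [0, 0, 0], [0, 0, 0], [0, 0, 0], [0, 0, 0], [0, 0, 0], [0, 0, 0], [0, 0, 0]], twist=[[0, 0, 1], [0, 0, 1], [0, 0, 1], [0, 0, 1], [0, 0, 1], [0, 0, 1], [0, 0, 1], [0, 0, 1]], gripper=[1, 1, 1, 1, 1, 1, 1, 1])

```text
time: 1.3
tool_pos: [0.2034, 0.511, 0.4047]
ee_rot: [3.141, -0.0, 1.959]
wrist_force: [-0.1, 0.0, 0.1]
width: 0.0941
finger_force: 0.0
```

Emit:
play_rows(translation=[[0, 0, 0], [0, 0, 0], [0, 0, 0], [0, 0, 0], [0, 0, 0]], twist=[[0, 0, 1], [0, 0, 1], [0, 0, 1], [0, 0, 0.9], [0, 0, 0]], gripper=[1, 1, 1, 1, 1])

```text
time: 1.8
tool_pos: [0.2034, 0.511, 0.4048]
ee_rot: [3.142, -0.0, 1.573]
wrist_force: [-0.1, -0.7, 0.6]
width: 0.0942
finger_force: 0.0
```

```bash
python3 -c "
from h import *
go(.432,.2565,.05,np.pi/2)"
```

```text
t 1.8 d mm [ 228.6 -254.5 -174.8] rows tool-now [-6.38  5.7   4.37] tool-target [-6.36  5.71  4.37] twist [ 0.   -0.    0.02] w 0.0942
```

Emit:
play_rows(translation=[[-0.795, 0.714, 0], [-0.795, 0.714, 0], [-0.795, 0.714, 0], [-0.795, 0.714, 0], [-0.795, 0.714, 0], [-0.795, 0.714, 0], [-0.795, 0.714, 0], [-0.795, 0.714, 0]], twist=[[0, 0, 0.02], [0, 0, 0], [0, 0, 0], [0, 0, 0], [0, 0, 0], [0, 0, 0], [0, 0, 0], [0, 0, 0]], gripper=[1, 1, 1, 1, 1, 1, 1, 1])

```text
time: 2.6
tool_pos: [0.4328, 0.2552, 0.405]
ee_rot: [3.141, -0.0, 1.573]
wrist_force: [0.9, -0.4, 0.1]
width: 0.0942
finger_force: 0.0
```

Emit:
play_rows(translation=[[0, 0, 0], [0, 0, 0], [0, 0, 0.6]], twist=[[0, 0, 0], [0, 0, 0], [0, 0, 0]], gripper=[1, 1, 1])

```text
time: 2.9
tool_pos: [0.4321, 0.2576, 0.3842]
ee_rot: [3.135, -0.004, 1.573]
wrist_force: [1.0, 0.6, 1.0]
width: 0.094
finger_force: 0.0
```

```bash
python3 -c "
from h import *
cv2.imwrite('pics/side1.png',robot.snapshot('side')[:,:,::-1])
go(.432,.2565,.05,np.pi/2)"
```

```text
t 3.0 d mm [   1.1   -0.9 -147.5] rows tool-now [-0.02  0.04  3.69] tool-target [-0.02  0.03  3.69] twist [-0.04  0.01  0.02] w 0.094
```

View pics/side1.png

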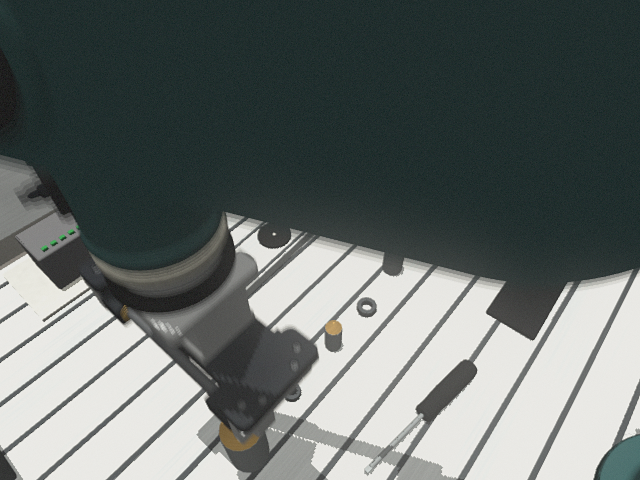

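The gripper is above pin_4 at (245,440). It is aligned by its reading, so I descend.

Emit:
play_rows(translation=[[0, 0.03, 0.6], [-0.02, 0, 0.7], [0, 0, 0.7], [0, 0, 0.6], [0, 0, 0.6], [0, 0, 0.49], [0, 0, 0]], twist=[[0, 0, 0], [0, 0, 0], [0, 0, 0], [0, 0, 0], [0, 0, 0], [0, 0, 0], [0, 0, 0]], gripper=[1, 1, 1, 1, 1, 1, 1])

```text
time: 3.65
tool_pos: [0.431, 0.2565, 0.2301]
ee_rot: [-3.135, 0.003, 1.574]
wrist_force: [0.1, -0.5, 0.7]
width: 0.0941
finger_force: 0.0
```

Emit:
play_rows(translation=[[0, 0, 0], [0, 0, 0], [0, 0, 0], [0, 0, 0], [0, 0, 0], [0, 0, 0], [0, 0, 0], [0, 0, 0]], twist=[[0, 0, 0], [0, 0, 0], [0, 0, 0], [0, 0, 0], [0, 0, 0], [0, 0, 0], [0, 0, 0], [0, 0, 0]], gripper=[0.5, 0.3, 0.2, 0.1, 0, -0.2, -0.4, -0.4])

```text
time: 4.45
tool_pos: [0.433, 0.2559, 0.2333]
ee_rot: [-3.141, -0.0, 1.571]
wrist_force: [-2.6, -0.2, 3.0]
width: 0.0477
finger_force: 30.0
```

```bash
python3 -c "
from h import *
cv2.imwrite('pics/side2.png',robot.snapshot('side')[:,:,::-1])
go(.649,-.1697,.25,np.pi/2)"
```

```text
t 4.5 d mm [ 216.  -425.6  196.7] rows tool-now [-10.64   5.4   -4.92] tool-target [-10.64   5.4   -4.92] twist [-0.01 -0.   -0.  ] w 0.0479
```

Emit:
play_rows(translation=[[0, 0, -0.2], [0, 0, -0.4], [0, 0, -0.6], [0, 0, -0.7], [0, 0, -0.7], [0, 0, -0.6], [0, 0, -0.4], [0, 0, 0]], twist=[[0, 0, 0], [0, 0, 0], [0, 0, 0], [0, 0, 0], [0, 0, 0], [0, 0, 0], [0, 0, 0], [0, 0, 0]], gripper=[-0.4, -0.4, -0.4, -0.4, -0.4, -0.4, -0.4, -0.4])

```text
time: 5.3
tool_pos: [0.4336, 0.256, 0.3795]
ee_rot: [3.137, -0.002, 1.571]
wrist_force: [0.6, 0.6, -4.0]
width: 0.0475
finger_force: 30.0
```

Emit:
play_rows(translation=[[-0.3, 0.15, 0], [-0.6, 0.3, 0], [-0.7, 0.35, 0], [-0.7, 0.35, 0], [-0.7, 0.35, 0], [-0.7, 0.35, 0], [-0.7, 0.35, 0], [-0.7, 0.35, 0]], twist=[[0, 0, 0], [0, 0, 0], [0, 0, 0], [0, 0, 0], [0, 0, 0], [0, 0, 0], [0, 0, 0], [0, 0, 0]], gripper=[-0.4, -0.4, -0.4, -0.4, -0.4, -0.4, -0.4, -0.4])

```text
time: 6.1
tool_pos: [0.5354, 0.0496, 0.3744]
ee_rot: [-3.137, 0.001, 1.57]
wrist_force: [0.8, 0.3, -4.2]
width: 0.0478
finger_force: 30.0
```

Emit:
play_rows(translation=[[-0.7, 0.37, 0], [-0.7, 0.37, 0], [-0.7, 0.37, 0], [-0.7, 0.37, 0], [-0.7, 0.37, 0], [-0.7, 0.35, 0], [-0.7, 0.35, 0], [-0.4, 0.2, 0]], twist=[[0, 0, 0], [0, 0, 0], [0, 0, 0], [0, 0, 0], [0, 0, 0], [0, 0, 0], [0, 0, 0], [0, 0, 0]], gripper=[-0.4, -0.4, -0.4, -0.4, -0.4, -0.4, -0.4, -0.4])

```text
time: 6.9
tool_pos: [0.6453, -0.1637, 0.3732]
ee_rot: [-3.136, -0.0, 1.568]
wrist_force: [-1.2, 0.6, -3.8]
width: 0.0473
finger_force: 30.0
```

Emit:
play_rows(translation=[[0, 0, 0], [0, 0, 0], [0, 0, 0]], twist=[[0, 0, 0], [0, 0, 0], [0, 0, 0]], gripper=[-0.4, -0.4, -0.4])

```text
time: 7.2
tool_pos: [0.6447, -0.1597, 0.3759]
ee_rot: [-3.139, -0.001, 1.571]
wrist_force: [0.1, 0.7, -4.1]
width: 0.0474
finger_force: 30.0
```

```bash
python3 -c "
from h import *
cv2.imwrite('pics/side3.png',robot.snapshot('side')[:,:,::-1])
go(.649,-.1697,.077,np.pi/2)"
```

```text
t 7.2 d mm [   4.2  -10.3 -119.4] rows tool-now [-0.26  0.11  2.99] tool-target [-0.26  0.11  2.99] twist [-0.01 -0.01  0.01] w 0.0474
```

View pics/side3.png

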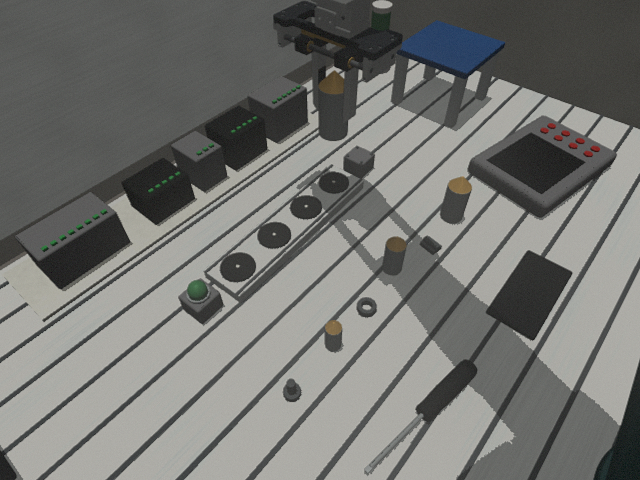

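pin_4 hangs upright at (333,110) in the gripper, above nest_d.

Emit:
play_rows(translation=[[-0.26, 0.11, 0], [0, 0, 0.3], [0, 0, 0.6], [0, 0, 0.7], [0, 0, 0.6], [0, 0, 0.4], [0, 0, 0.25], [0, 0, 0]], twist=[[0, 0, 0], [0, 0, 0], [0, 0, 0], [0, 0, 0], [0, 0, 0], [0, 0, 0], [0, 0, 0], [0, 0, 0]], gripper=[-0.4, -0.4, -0.4, -0.4, -0.4, -0.4, -0.4, -0.4])

```text
time: 8.05
tool_pos: [0.6492, -0.1703, 0.261]
ee_rot: [-3.138, -0.001, 1.571]
wrist_force: [-0.3, 0.4, -3.9]
width: 0.0477
finger_force: 30.0
```

Emit:
play_rows(translation=[[0, 0, 0], [0, 0, 0.05], [0, 0, 0]], twist=[[0, 0, 0], [0, 0, 0], [0, 0, 0]], gripper=[-0.4, -0.4, -0.4])

```text
time: 8.35
tool_pos: [0.6498, -0.1706, 0.2624]
ee_rot: [3.139, 0.001, 1.571]
wrist_force: [0.2, 0.1, -3.8]
width: 0.0473
finger_force: 30.0
```

```bash
python3 -c "
from h import *
im=robot.snapshot('side')[:,:,::-1]
cv2.imwrite('pics/side4.png',cv2.resize(im[60:260,200:440],None,fx=3,fy=3))
go(.649,-.1697,.075,np.pi/2)"
```

```text
t 8.4 d mm [-0.7  0.9 -7.2] rows tool-now [ 0.02 -0.02  0.18] tool-target [ 0.02 -0.02  0.18] twist [0.02 0.01 0.  ] w 0.0476
```

View pics/side4.png

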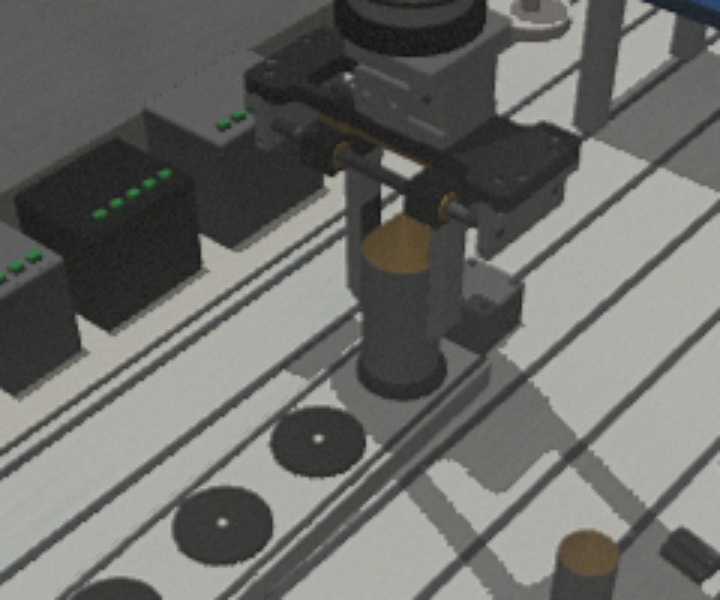

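pin_4 is just above nest_d and still carried (−3.8 N). I lower it to contact.

Emit:
play_rows(translation=[[0.02, 0, 0.06], [0, 0, 0.05], [0, 0, 0]], twist=[[0, 0, 0], [0, 0, 0], [0, 0, 0]], gripper=[-0.4, -0.4, -0.4])

```text
time: 8.7
tool_pos: [0.6497, -0.1697, 0.2574]
ee_rot: [3.141, 0.0, 1.571]
wrist_force: [-0.2, 0.2, -0.8]
width: 0.0481
finger_force: 30.0
```

Emit:
play_rows(translation=[[0, 0, 0.04], [0, 0, 0]], twist=[[0, 0, 0], [0, 0, 0]], gripper=[-0.4, -0.4])

```text
time: 8.9
tool_pos: [0.6496, -0.1696, 0.2574]
ee_rot: [3.14, 0.0, 1.571]
wrist_force: [-3.2, 0.7, 5.1]
width: 0.0479
finger_force: 30.0
```

Emit:
play_rows(translation=[[0, 0, 0], [0, 0, 0], [0, 0, 0], [0, 0, 0], [0, 0, 0], [0, 0, 0], [0, 0, -0.3], [0, 0, -0.6]], twist=[[0, 0, 0], [0, 0, 0], [0, 0, 0], [0, 0, 0], [0, 0, 0], [0, 0, 0], [0, 0, 0], [0, 0, 0]], gripper=[0.1, 0.2, 0.4, 0.6, 0.8, 1, 1, 1])

```text
time: 9.7
tool_pos: [0.649, -0.1696, 0.2892]
ee_rot: [-3.137, -0.002, 1.571]
wrist_force: [-0.4, 0.5, 0.9]
width: 0.094
finger_force: 0.0
```

Emit:
play_rows(translation=[[0, 0, -0.8], [0, 0, -0.8], [0, 0, -0.7], [0, 0, -0.2], [0, 0, 0]], twist=[[0, 0, 0], [0, 0, 0], [0, 0, 0], [0, 0, 0], [0, 0, 0]], gripper=[1, 1, 1, 1, 1])

```text
time: 10.2
tool_pos: [0.6496, -0.1697, 0.3936]
ee_rot: [3.137, 0.001, 1.571]
wrist_force: [-0.2, 0.3, -0.5]
width: 0.0939
finger_force: 0.0
```

```bash
python3 -c "
from h import *
go(.448,-.2555,.042,np.pi/2)"
```

```text
t 10.2 d mm [-201.6  -85.8 -171.6] rows tool-now [-2.14 -5.06  4.27] tool-target [-2.14 -5.04  4.29] twist [ 0.04  0.01 -0.  ] w 0.0939
```

Emit:
play_rows(translation=[[-0.3, -0.7, 0], [-0.31, -0.73, 0], [-0.31, -0.73, 0], [-0.31, -0.73, 0], [-0.31, -0.73, 0], [-0.31, -0.73, 0], [-0.29, -0.69, 0], [0, 0, 0.6]], twist=[[0, 0, 0], [0, 0, 0], [0, 0, 0], [0, 0, 0], [0, 0, 0], [0, 0, 0], [0, 0, 0], [0, 0, 0]], gripper=[1, 1, 1, 1, 1, 1, 1, 1])

```text
time: 11.0
tool_pos: [0.4458, -0.2566, 0.3684]
ee_rot: [3.139, 0.003, 1.567]
wrist_force: [0.2, 0.7, 0.5]
width: 0.0941
finger_force: 0.0
```

Emit:
play_rows(translation=[[0, 0, 0.5], [0, 0, 0], [0, 0, 0], [0, 0, 0]], twist=[[0, 0, 0], [0, 0, 0], [0, 0, 0], [0, 0, 0]], gripper=[1, 1, 1, 1])

```text
time: 11.4
tool_pos: [0.4482, -0.2553, 0.3475]
ee_rot: [3.141, 0.0, 1.571]
wrist_force: [-0.4, -0.5, 0.9]
width: 0.0941
finger_force: 0.0
```

```bash
python3 -c "
from h import *
go(.448,-.2555,.042,np.pi/2)
im=robot.snapshot('side')[:,:,::-1]
cv2.imwrite('pics/side5.png',im)"
```

```text
t 11.4 d mm [  -0.2   -0.2 -125.5] rows tool-now [-0.   -0.01  3.14] tool-target [-0.   -0.01  3.14] twist [0.01 0.   0.  ] w 0.0941
```

View pics/side5.png

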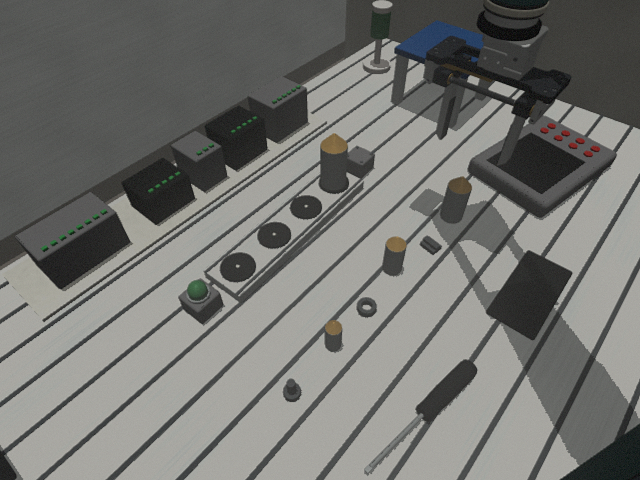

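pin_4 stands free and centred on nest_d at (334,165). The open fingers straddle pin_3 at (456,200), so I grasp pin_3.

Emit:
play_rows(translation=[[0, 0, 0.6], [0, 0, 0.7], [0, 0, 0.6], [0, 0, 0.6], [0, 0, 0.4], [0, 0, 0.24], [0, 0, 0]], twist=[[0, 0, 0], [0, 0, 0], [0, 0, 0], [0, 0, 0], [0, 0, 0], [0, 0, 0], [0, 0, 0]], gripper=[1, 1, 1, 1, 1, 1, 1])

```text
time: 12.15
tool_pos: [0.4479, -0.2551, 0.2207]
ee_rot: [-3.14, -0.001, 1.571]
wrist_force: [-0.2, 0.1, -0.1]
width: 0.0942
finger_force: 0.0
```

Emit:
play_rows(translation=[[0, 0, 0], [0, 0, 0], [0, 0, 0], [0, 0, 0], [0, 0, 0], [0, 0, 0], [0, 0, 0], [0, 0, 0]], twist=[[0, 0, 0], [0, 0, 0], [0, 0, 0], [0, 0, 0], [0, 0, 0], [0, 0, 0], [0, 0, 0], [0, 0, 0]], gripper=[0.5, 0.2, 0, -0.1, -0.2, -0.4, -0.6, -0.6])

```text
time: 12.95
tool_pos: [0.4479, -0.2553, 0.2215]
ee_rot: [-3.141, -0.0, 1.571]
wrist_force: [-0.9, -0.6, 0.9]
width: 0.0398
finger_force: 30.0
```

Emit:
play_rows(translation=[[0, 0, -0.2], [0, 0, -0.4], [0, 0, -0.6], [0, 0, -0.7], [0, 0, -0.8], [0, 0, -0.7], [0, 0, -0.6], [0, 0, 0]], twist=[[0, 0, 0], [0, 0, 0], [0, 0, 0], [0, 0, 0], [0, 0, 0], [0, 0, 0], [0, 0, 0], [0, 0, 0]], gripper=[-0.6, -0.6, -0.6, -0.6, -0.6, -0.6, -0.6, -0.6])

```text
time: 13.75
tool_pos: [0.4484, -0.2556, 0.3857]
ee_rot: [3.135, 0.005, 1.571]
wrist_force: [0.3, 0.2, -2.5]
width: 0.0393
finger_force: 30.0
```

```bash
python3 -c "
from h import *
go(.6464,-.088,.066,np.pi/2)"
```

```text
t 13.8 d mm [ 198.   167.6 -139.7] rows tool-now [4.21 4.93 3.51] tool-target [4.19 4.95 3.49] twist [0.07 0.05 0.  ] w 0.0393
```

Emit:
play_rows(translation=[[0.3, 0.35, 0], [0.6, 0.7, 0], [0.6, 0.7, 0], [0.6, 0.7, 0], [0.6, 0.7, 0], [0.6, 0.7, 0], [0.6, 0.7, 0], [0.29, 0.4, 0]], twist=[[0, 0, 0], [0, 0, 0], [0, 0, 0], [0, 0, 0], [0, 0, 0], [0, 0, 0], [0, 0, 0], [0, 0, 0]], gripper=[-0.6, -0.6, -0.6, -0.6, -0.6, -0.6, -0.6, -0.6])

```text
time: 14.55
tool_pos: [0.6474, -0.0853, 0.3782]
ee_rot: [-3.138, -0.002, 1.573]
wrist_force: [0.0, 0.4, -2.4]
width: 0.0395
finger_force: 30.0
```

Emit:
play_rows(translation=[[0, 0, 0], [0, 0, 0], [0, 0, 0], [0, 0, 0]], twist=[[0, 0, 0], [0, 0, 0], [0, 0, 0], [0, 0, 0]], gripper=[-0.6, -0.6, -0.6, -0.6])

```text
time: 14.95
tool_pos: [0.6452, -0.0887, 0.3814]
ee_rot: [-3.141, 0.0, 1.569]
wrist_force: [-0.1, -0.4, -2.8]
width: 0.0398
finger_force: 30.0
```

```bash
python3 -c "
from h import *
go(.6464,-.088,.066,np.pi/2)"
```

```text
t 14.9 d mm [   1.2    0.7 -135.4] rows tool-now [0.02 0.03 3.38] tool-target [0.02 0.03 3.38] twist [-0.01  0.   -0.01] w 0.0398
```

Emit:
play_rows(translation=[[0.02, 0.03, 0.4], [0, 0, 0.7], [0, 0, 0.8], [0, 0, 0.7], [0, 0, 0.4], [0, 0, 0.2], [0, 0, 0.06], [0, 0, 0]], twist=[[0, 0, 0], [0, 0, 0], [0, 0, 0], [0, 0, 0], [0, 0, 0], [0, 0, 0], [0, 0, 0], [0, 0, 0]], gripper=[-0.6, -0.6, -0.6, -0.6, -0.6, -0.6, -0.6, -0.6])

```text
time: 15.75
tool_pos: [0.6475, -0.0871, 0.2521]
ee_rot: [3.14, 0.0, 1.571]
wrist_force: [0.8, -0.4, -2.2]
width: 0.0399
finger_force: 30.0
```

Emit:
play_rows(translation=[[0, 0, 0.05], [0, 0, 0.05], [0, 0, 0]], twist=[[0, 0, 0], [0, 0, 0], [0, 0, 0]], gripper=[-0.6, -0.6, -0.6])

```text
time: 16.05
tool_pos: [0.6472, -0.0869, 0.2476]
ee_rot: [3.141, 0.0, 1.571]
wrist_force: [-0.1, -0.8, -3.7]
width: 0.0395
finger_force: 30.0
```

Emit:
play_rows(translation=[[0, 0, 0.05], [0, 0, 0]], twist=[[0, 0, 0], [0, 0, 0]], gripper=[-0.6, -0.6])

```text
time: 16.25
tool_pos: [0.6473, -0.0869, 0.2455]
ee_rot: [3.14, 0.0, 1.571]
wrist_force: [1.0, -0.8, -2.0]
width: 0.0397
finger_force: 30.0
```

Emit:
play_rows(translation=[[0, 0, 0.02], [0, 0, 0]], twist=[[0, 0, 0], [0, 0, 0]], gripper=[-0.6, -0.6])

```text
time: 16.45
tool_pos: [0.6473, -0.0869, 0.2455]
ee_rot: [3.14, 0.0, 1.571]
wrist_force: [-2.6, -0.1, 2.9]
width: 0.0396
finger_force: 30.0
```

Contact.

Emit:
play_rows(translation=[[0, 0, 0], [0, 0, 0], [0, 0, 0], [0, 0, 0], [0, 0, 0], [0, 0, 0], [0, 0, 0], [0, 0, -0.4]], twist=[[0, 0, 0], [0, 0, 0], [0, 0, 0], [0, 0, 0], [0, 0, 0], [0, 0, 0], [0, 0, 0], [0, 0, 0]], gripper=[-0.1, 0, 0.2, 0.4, 0.7, 1, 1, 1])

```text
time: 17.25
tool_pos: [0.6463, -0.0868, 0.2578]
ee_rot: [-3.136, -0.001, 1.571]
wrist_force: [-0.3, 0.0, -0.1]
width: 0.0914
finger_force: 0.0
```

Emit:
play_rows(translation=[[0, 0, -0.8], [0, 0, -0.8], [0, 0, -0.8], [0, 0, -0.6], [0, 0, 0], [0, 0, 0]], twist=[[0, 0, 0], [0, 0, 0], [0, 0, 0], [0, 0, 0], [0, 0, 0], [0, 0, 0]], gripper=[1, 1, 1, 1, 1, 1])

```text
time: 17.85
tool_pos: [0.647, -0.0869, 0.3812]
ee_rot: [3.14, 0.0, 1.571]
wrist_force: [-0.1, -0.8, -0.6]
width: 0.0938
finger_force: 0.0
```

```bash
python3 -c "
from h import *
go(.461,-.089,.033,np.pi/2)"
```

```text
t 17.9 d mm [-186.    -2.1 -168.2] rows tool-now [-0.05 -4.66  4.2 ] tool-target [-0.05 -4.65  4.2 ] twist [0.02 0.   0.  ] w 0.0938
```

Emit:
play_rows(translation=[[-0.05, -0.6, 0], [0, -0.8, 0], [0, -0.8, 0], [0, -0.8, 0], [0, -0.8, 0], [0, -0.6, 0], [0, -0.25, 0.4], [0, 0, 0.6]], twist=[[0, 0, 0], [0, 0, 0], [0, 0, 0], [0, 0, 0], [0, 0, 0], [0, 0, 0], [0, 0, 0], [0, 0, 0]], gripper=[1, 1, 1, 1, 1, 1, 1, 1])

```text
time: 18.65
tool_pos: [0.4597, -0.0888, 0.3394]
ee_rot: [3.141, 0.0, 1.57]
wrist_force: [-0.4, 0.2, -0.2]
width: 0.0938
finger_force: 0.0
```

Emit:
play_rows(translation=[[0, 0, 0.4], [0, 0, 0], [0, 0, 0], [0, 0, 0]], twist=[[0, 0, 0], [0, 0, 0], [0, 0, 0], [0, 0, 0]], gripper=[1, 1, 1, 1])

```text
time: 19.05
tool_pos: [0.4614, -0.089, 0.3247]
ee_rot: [3.141, 0.0, 1.571]
wrist_force: [0.2, -0.3, 0.6]
width: 0.0938
finger_force: 0.0
```

```bash
python3 -c "
from h import *
go(.461,-.089,.033,np.pi/2)
im=robot.snapshot('side')[:,:,::-1]
cv2.imwrite('pics/side6.png',im)"
```

```text
t 19.1 d mm [  -0.4   -0.  -111.7] rows tool-now [-0.   -0.01  2.79] tool-target [-0.   -0.01  2.79] twist [0.01 0.   0.  ] w 0.0938
```

View pics/side6.png

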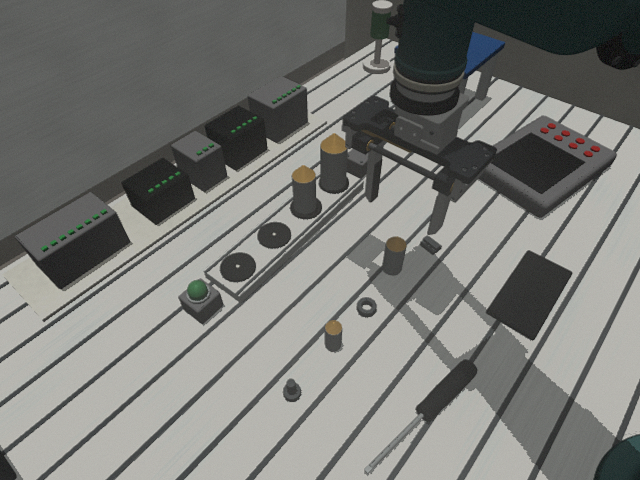

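pin_3 (303,190) and pin_4 (334,165) stand on their pads. The gripper is over pin_2 at (395,255).

Emit:
play_rows(translation=[[0, 0, 0.5], [0, 0, 0.7], [0, 0, 0.6], [0, 0, 0.5], [0, 0, 0.3], [0, 0, 0.19], [0, 0, 0]], twist=[[0, 0, 0], [0, 0, 0], [0, 0, 0], [0, 0, 0], [0, 0, 0], [0, 0, 0], [0, 0, 0]], gripper=[1, 1, 1, 1, 1, 1, 1])

```text
time: 19.8
tool_pos: [0.4612, -0.0889, 0.2123]
ee_rot: [-3.141, -0.0, 1.571]
wrist_force: [0.4, 0.9, -0.6]
width: 0.0937
finger_force: 0.0
```

Emit:
play_rows(translation=[[0, 0, 0], [0, 0, 0], [0, 0, 0], [0, 0, 0], [0, 0, 0], [0, 0, 0], [0, 0, 0], [0, 0, 0]], twist=[[0, 0, 0], [0, 0, 0], [0, 0, 0], [0, 0, 0], [0, 0, 0], [0, 0, 0], [0, 0, 0], [0, 0, 0]], gripper=[0.4, 0.1, -0.1, -0.2, -0.3, -0.5, -0.7, -0.7])

```text
time: 20.6
tool_pos: [0.4611, -0.0889, 0.2126]
ee_rot: [-3.142, -0.0, 1.571]
wrist_force: [-0.5, 0.6, 0.3]
width: 0.0337
finger_force: 0.0
```

Emit:
play_rows(translation=[[0, 0, -0.2], [0, 0, -0.4], [0, 0, -0.6], [0, 0, -0.7], [0, 0, -0.8], [0, 0, -0.7], [0, 0, -0.6], [0, 0, 0]], twist=[[0, 0, 0], [0, 0, 0], [0, 0, 0], [0, 0, 0], [0, 0, 0], [0, 0, 0], [0, 0, 0], [0, 0, 0]], gripper=[-0.7, -0.7, -0.7, -0.7, -0.7, -0.7, -0.7, -0.7])

```text
time: 21.4
tool_pos: [0.4617, -0.0891, 0.377]
ee_rot: [3.134, 0.002, 1.571]
wrist_force: [0.5, -0.4, -1.5]
width: 0.0313
finger_force: 30.0
```

```bash
python3 -c "
from h import *
go(.6427,-.0042,.057,np.pi/2)"
```

```text
t 21.4 d mm [ 181.    84.9 -140. ] rows tool-now [2.13 4.5  3.53] tool-target [2.12 4.53 3.5 ] twist [0.08 0.02 0.  ] w 0.0313
```

Emit:
play_rows(translation=[[0.15, 0.3, 0], [0.3, 0.65, 0], [0.33, 0.7, 0], [0.33, 0.7, 0], [0.33, 0.7, 0], [0.33, 0.7, 0], [0.25, 0.55, 0], [0.1, 0.23, 0]], twist=[[0, 0, 0], [0, 0, 0], [0, 0, 0], [0, 0, 0], [0, 0, 0], [0, 0, 0], [0, 0, 0], [0, 0, 0]], gripper=[-0.7, -0.7, -0.7, -0.7, -0.7, -0.7, -0.7, -0.7])

```text
time: 22.2
tool_pos: [0.6441, -0.0025, 0.3686]
ee_rot: [-3.136, -0.001, 1.572]
wrist_force: [0.6, 0.2, -2.2]
width: 0.0314
finger_force: 30.0
```

Emit:
play_rows(translation=[[0, 0, 0], [0, 0, 0], [0, 0, 0], [0, 0, 0]], twist=[[0, 0, 0], [0, 0, 0], [0, 0, 0], [0, 0, 0]], gripper=[-0.7, -0.7, -0.7, -0.7])

```text
time: 22.6
tool_pos: [0.6416, -0.0046, 0.3731]
ee_rot: [3.141, 0.0, 1.57]
wrist_force: [0.1, -0.1, -1.5]
width: 0.0316
finger_force: 30.0
```

```bash
python3 -c "
from h import *
go(.6427,-.0042,.057,np.pi/2)
im=robot.snapshot('side')[:,:,::-1]
cv2.imwrite('pics/side7.png',im)"
```

```text
t 22.6 d mm [   1.1    0.4 -136.1] rows tool-now [0.01 0.03 3.4 ] tool-target [0.01 0.03 3.4 ] twist [ 0.    0.   -0.01] w 0.0316
```

View pics/side7.png

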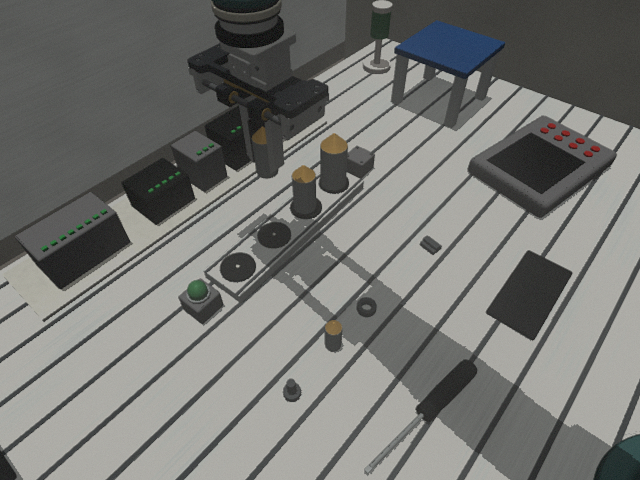

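pin_2 hangs upright at (265,150) above nest_b, which is at (275,235). I lower it.

Emit:
play_rows(translation=[[0.01, 0.03, 0.4], [0, 0, 0.7], [0, 0, 0.8], [0, 0, 0.7], [0, 0, 0.4], [0, 0, 0.18], [0, 0, 0.04], [0, 0, 0]], twist=[[0, 0, 0], [0, 0, 0], [0, 0, 0], [0, 0, 0], [0, 0, 0], [0, 0, 0], [0, 0, 0], [0, 0, 0]], gripper=[-0.7, -0.7, -0.7, -0.7, -0.7, -0.7, -0.7, -0.7])

```text
time: 23.45
tool_pos: [0.644, -0.0038, 0.2451]
ee_rot: [3.139, 0.0, 1.571]
wrist_force: [-0.1, -0.2, -1.4]
width: 0.0318
finger_force: 30.0
```

Emit:
play_rows(translation=[[0, 0, 0.05], [0, 0, 0.05], [0, 0, 0]], twist=[[0, 0, 0], [0, 0, 0], [0, 0, 0]], gripper=[-0.7, -0.7, -0.7])

```text
time: 23.75
tool_pos: [0.6436, -0.0037, 0.2404]
ee_rot: [3.141, -0.0, 1.571]
wrist_force: [0.2, 0.4, -1.8]
width: 0.0317
finger_force: 30.0
```

Emit:
play_rows(translation=[[0, 0, 0.04], [0, 0, 0]], twist=[[0, 0, 0], [0, 0, 0]], gripper=[-0.7, -0.7])

```text
time: 23.95
tool_pos: [0.6435, -0.0037, 0.2382]
ee_rot: [-3.141, -0.0, 1.571]
wrist_force: [0.5, 0.0, -1.2]
width: 0.0318
finger_force: 30.0
```

Emit:
play_rows(translation=[[0, 0, 0.04], [0, 0, 0]], twist=[[0, 0, 0], [0, 0, 0]], gripper=[-0.7, -0.7])

```text
time: 24.15
tool_pos: [0.6437, -0.0038, 0.2369]
ee_rot: [3.141, -0.0, 1.571]
wrist_force: [1.0, -0.5, -0.4]
width: 0.0319
finger_force: 30.0
```

Emit:
play_rows(translation=[[0, 0, 0.03], [0, 0, 0]], twist=[[0, 0, 0], [0, 0, 0]], gripper=[-0.7, -0.7])

```text
time: 24.35
tool_pos: [0.6436, -0.0037, 0.2369]
ee_rot: [3.141, 0.0, 1.571]
wrist_force: [-2.6, -0.7, 4.9]
width: 0.0313
finger_force: 30.0
```

Emit:
play_rows(translation=[[0, 0, 0], [0, 0, 0], [0, 0, 0], [0, 0, 0], [0, 0, 0], [0, 0, 0], [0, 0, 0], [0, 0, -0.4]], twist=[[0, 0, 0], [0, 0, 0], [0, 0, 0], [0, 0, 0], [0, 0, 0], [0, 0, 0], [0, 0, 0], [0, 0, 0]], gripper=[-0.25, -0.15, 0, 0.2, 0.5, 0.8, 1, 1])

```text
time: 25.15
tool_pos: [0.6427, -0.0037, 0.249]
ee_rot: [-3.136, -0.001, 1.571]
wrist_force: [-0.1, -0.1, 0.8]
width: 0.0833
finger_force: 0.0
```

Emit:
play_rows(translation=[[0, 0, -0.8], [0, 0, -0.8], [0, 0, -0.8], [0, 0, -0.6], [0, 0, 0], [0, 0, 0]], twist=[[0, 0, 0], [0, 0, 0], [0, 0, 0], [0, 0, 0], [0, 0, 0], [0, 0, 0]], gripper=[1, 1, 1, 1, 1, 1])

```text
time: 25.75
tool_pos: [0.6434, -0.0037, 0.3723]
ee_rot: [3.14, 0.0, 1.571]
wrist_force: [-0.5, 0.5, -1.2]
width: 0.094
finger_force: 0.0
```

```bash
python3 -c "
from h import *
go(.447,.079,.026,np.pi/2)"
```

```text
t 25.8 d mm [-196.4   82.7 -166.3] rows tool-now [ 2.07 -4.92  4.15] tool-target [ 2.07 -4.91  4.16] twist [0.02 0.   0.  ] w 0.094
```

Emit:
play_rows(translation=[[0.25, -0.6, 0], [0.34, -0.8, 0], [0.34, -0.8, 0], [0.34, -0.8, 0], [0.34, -0.8, 0], [0.3, -0.7, 0], [0.16, -0.41, 0.4], [0, 0, 0.6]], twist=[[0, 0, 0], [0, 0, 0], [0, 0, 0], [0, 0, 0], [0, 0, 0], [0, 0, 0], [0, 0, 0], [0, 0, 0]], gripper=[1, 1, 1, 1, 1, 1, 1, 1])

```text
time: 26.55
tool_pos: [0.4452, 0.0799, 0.3307]
ee_rot: [3.141, -0.0, 1.572]
wrist_force: [0.6, 0.5, 0.8]
width: 0.0937
finger_force: 0.0
```

Emit:
play_rows(translation=[[0, 0, 0.5], [0, 0, 0], [0, 0, 0], [0, 0, 0]], twist=[[0, 0, 0], [0, 0, 0], [0, 0, 0], [0, 0, 0]], gripper=[1, 0.6, 0.4, 0.4])

```text
time: 26.95
tool_pos: [0.4475, 0.079, 0.312]
ee_rot: [3.141, -0.0, 1.571]
wrist_force: [0.1, -0.0, 1.4]
width: 0.0733
finger_force: 0.0
```

```bash
python3 -c "
from h import *
go(.447,.079,.026,np.pi/2)
im=robot.snapshot('side')[:,:,::-1]
cv2.imwrite('pics/side8.png',im)"
```

```text
t 26.9 d mm [  -0.5   -0.  -106. ] rows tool-now [-0.   -0.01  2.65] tool-target [-0.   -0.01  2.65] twist [ 0.01 -0.   -0.  ] w 0.0733
```

View pics/side8.png

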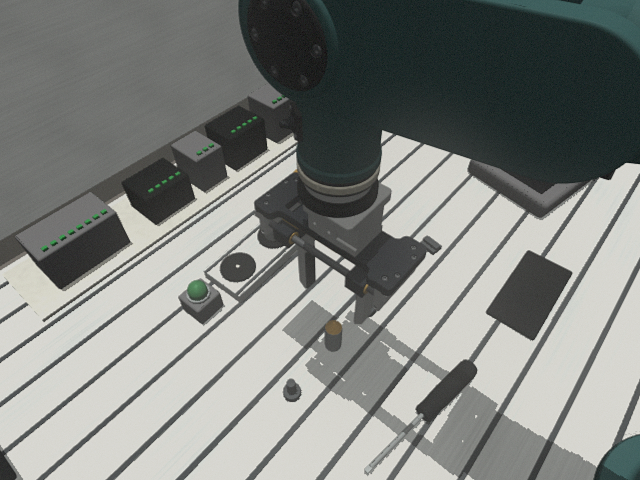

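The fingers straddle pin_1 at (333,335) with clearance. I descend and grasp.

Emit:
play_rows(translation=[[0, 0, 0.5], [0, 0, 0.7], [0, 0, 0.6], [0, 0, 0.4], [0, 0, 0.3], [0, 0, 0.15], [0, 0, 0]], twist=[[0, 0, 0], [0, 0, 0], [0, 0, 0], [0, 0, 0], [0, 0, 0], [0, 0, 0], [0, 0, 0]], gripper=[0.4, 0.4, 0.4, 0.4, 0.4, 0.2, 0])

```text
time: 27.7
tool_pos: [0.4472, 0.0791, 0.2053]
ee_rot: [-3.141, -0.0, 1.571]
wrist_force: [-0.6, 0.2, -0.1]
width: 0.0534
finger_force: 0.0
```

Emit:
play_rows(translation=[[0, 0, 0], [0, 0, 0], [0, 0, 0], [0, 0, 0], [0, 0, 0], [0, 0, 0], [0, 0, 0], [0, 0, 0]], twist=[[0, 0, 0], [0, 0, 0], [0, 0, 0], [0, 0, 0], [0, 0, 0], [0, 0, 0], [0, 0, 0], [0, 0, 0]], gripper=[-0.2, -0.35, -0.45, -0.5, -0.6, -0.8, -0.8, -0.8])

```text
time: 28.5
tool_pos: [0.4473, 0.0791, 0.206]
ee_rot: [3.141, -0.0, 1.571]
wrist_force: [-0.8, -0.7, 4.3]
width: 0.0234
finger_force: 30.0
```

Emit:
play_rows(translation=[[0, 0, 0], [0, 0, -0.4], [0, 0, -0.6], [0, 0, -0.7], [0, 0, -0.8], [0, 0, -0.7], [0, 0, -0.6], [0, 0, 0]], twist=[[0, 0, 0], [0, 0, 0], [0, 0, 0], [0, 0, 0], [0, 0, 0], [0, 0, 0], [0, 0, 0], [0, 0, 0]], gripper=[-0.8, -0.8, -0.8, -0.8, -0.8, -0.8, -0.8, -0.8])

```text
time: 29.3
tool_pos: [0.4479, 0.0791, 0.3606]
ee_rot: [3.134, -0.0, 1.571]
wrist_force: [0.0, 0.6, -0.5]
width: 0.0236
finger_force: 30.0
```

```bash
python3 -c "
from h import *
go(.6395,.081,.05,np.pi/2)"
```

```text
t 29.3 d mm [ 191.6    1.9 -130.6] rows tool-now [0.05 4.77 3.3 ] tool-target [0.05 4.79 3.27] twist [ 0.07 -0.   -0.  ] w 0.0236
```

Emit:
play_rows(translation=[[0.05, 0.3, 0], [0, 0.7, 0], [0, 0.8, 0], [0, 0.8, 0], [0, 0.8, 0], [0, 0.7, 0], [0, 0.5, 0], [0, 0.21, 0]], twist=[[0, 0, 0], [0, 0, 0], [0, 0, 0], [0, 0, 0], [0, 0, 0], [0, 0, 0], [0, 0, 0], [0, 0, 0]], gripper=[-0.8, -0.8, -0.8, -0.8, -0.8, -0.8, -0.8, -0.8])

```text
time: 30.1
tool_pos: [0.6413, 0.081, 0.3529]
ee_rot: [-3.136, 0.0, 1.57]
wrist_force: [0.7, -0.7, -0.6]
width: 0.0237
finger_force: 30.0
```

Emit:
play_rows(translation=[[0, 0, 0], [0, 0, 0], [0, 0, 0], [0, 0, 0]], twist=[[0, 0, 0], [0, 0, 0], [0, 0, 0], [0, 0, 0]], gripper=[-0.8, -0.8, -0.8, -0.8])

```text
time: 30.5
tool_pos: [0.6389, 0.0812, 0.3579]
ee_rot: [3.141, -0.0, 1.571]
wrist_force: [0.3, 0.4, -0.7]
width: 0.0236
finger_force: 30.0
```

```bash
python3 -c "
from h import *
go(.6395,.081,.05,np.pi/2)
im=robot.snapshot('side')[:,:,::-1]
cv2.imwrite('pics/side9.png',im)"
```

```text
t 30.5 d mm [   0.6   -0.2 -127.9] rows tool-now [-0.01  0.01  3.2 ] tool-target [-0.    0.02  3.2 ] twist [ 0. -0.  0.] w 0.0236
```

View pics/side9.png

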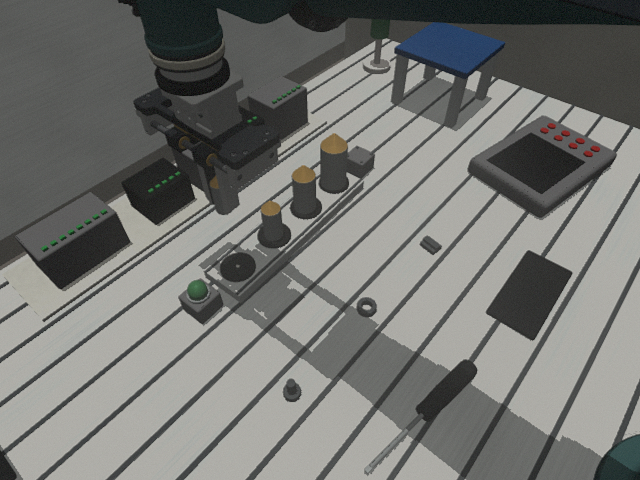

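Pins 2, 3 and 4 stand in order on b, c and d. pin_1 is gripped near (215,190), above nest_a.

Emit:
play_rows(translation=[[0, 0, 0.4], [0, 0, 0.7], [0, 0, 0.7], [0, 0, 0.6], [0, 0, 0.4], [0, 0, 0.2], [0, 0, 0.05], [0, 0, 0]], twist=[[0, 0, 0], [0, 0, 0], [0, 0, 0], [0, 0, 0], [0, 0, 0], [0, 0, 0], [0, 0, 0], [0, 0, 0]], gripper=[-0.8, -0.8, -0.8, -0.8, -0.8, -0.8, -0.8, -0.8])

```text
time: 31.35
tool_pos: [0.6398, 0.0811, 0.2365]
ee_rot: [3.14, -0.0, 1.571]
wrist_force: [-0.0, -0.5, -0.6]
width: 0.0234
finger_force: 30.0
```

Emit:
play_rows(translation=[[0, 0, 0.05], [0, 0, 0.03], [0, 0, 0]], twist=[[0, 0, 0], [0, 0, 0], [0, 0, 0]], gripper=[-0.8, -0.8, -0.8])

```text
time: 31.65
tool_pos: [0.6397, 0.0811, 0.2328]
ee_rot: [3.141, -0.0, 1.571]
wrist_force: [0.7, -0.9, -0.9]
width: 0.0236
finger_force: 30.0
```

Emit:
play_rows(translation=[[0, 0, 0.03], [0, 0, 0]], twist=[[0, 0, 0], [0, 0, 0]], gripper=[-0.8, -0.8])

```text
time: 31.85
tool_pos: [0.6395, 0.0811, 0.231]
ee_rot: [-3.142, -0.0, 1.571]
wrist_force: [-0.2, -0.1, -0.7]
width: 0.0232
finger_force: 30.0
```

Emit:
play_rows(translation=[[0, 0, 0.03], [0, 0, 0]], twist=[[0, 0, 0], [0, 0, 0]], gripper=[-0.8, -0.8])

```text
time: 32.05
tool_pos: [0.6396, 0.0811, 0.2301]
ee_rot: [3.141, -0.0, 1.571]
wrist_force: [-0.0, 0.5, -0.4]
width: 0.0238
finger_force: 30.0
```

Emit:
play_rows(translation=[[0, 0, 0.02], [0, 0, 0]], twist=[[0, 0, 0], [0, 0, 0]], gripper=[-0.8, -0.8])

```text
time: 32.25
tool_pos: [0.6396, 0.0811, 0.23]
ee_rot: [3.141, -0.0, 1.571]
wrist_force: [-1.6, -0.1, 3.9]
width: 0.0235
finger_force: 30.0
```

Contact. I open, rise and back off clear of the pads.

Emit:
play_rows(translation=[[0, 0, 0], [0, 0, 0], [0, 0, 0], [0, 0, 0], [0, 0, 0], [0, 0, 0], [0, 0, -0.4], [0, 0, -0.8]], twist=[[0, 0, 0], [0, 0, 0], [0, 0, 0], [0, 0, 0], [0, 0, 0], [0, 0, 0], [0, 0, 0], [0, 0, 0]], gripper=[-0.4, -0.3, -0.2, 0, 0.2, 0.5, 0.5, 0.5])

```text
time: 33.05
tool_pos: [0.6387, 0.081, 0.2749]
ee_rot: [-3.135, 0.0, 1.571]
wrist_force: [0.0, 0.3, -0.3]
width: 0.0699
finger_force: 0.0
```

Emit:
play_rows(translation=[[0, 0, -0.8], [0, 0, -0.8], [0, 0, -0.8], [0, 0, -0.8], [0, -0.8, 0], [0, -0.8, 0], [0, -0.8, 0], [0, -0.8, 0]], twist=[[0, 0, 0], [0, 0, 0], [0, 0, 0], [0, 0, 0], [0, 0, 0], [0, 0, 0], [0, 0, 0], [0, 0, 0]], gripper=[0.5, 0.5, 0.5, 0.5, 0.5, 0.5, 0.5, 0.5])

```text
time: 33.85
tool_pos: [0.5101, 0.081, 0.4066]
ee_rot: [3.14, -0.0, 1.571]
wrist_force: [-0.7, 0.4, -0.1]
width: 0.0704
finger_force: 0.0
```

Emit:
play_rows(translation=[[0.8, -0.8, 0], [0.8, -0.8, 0], [0.8, -0.8, 0], [0.8, -0.8, 0], [0.8, -0.4, 0], [0.8, 0, 0], [0.8, 0, 0], [0, 0, 0]], twist=[[0, 0, 0], [0, 0, 0], [0, 0, 0], [0, 0, 0], [0, 0, 0], [0, 0, 0], [0, 0, 0], [0, 0, 0]], gripper=[0.5, 0.5, 0.5, 0.5, 0.5, 0.5, 0.5, 0.5])

```text
time: 34.65
tool_pos: [0.3667, 0.3075, 0.4063]
ee_rot: [3.14, -0.002, 1.575]
wrist_force: [-0.3, 0.0, -0.4]
width: 0.0704
finger_force: 0.0
```

Emit:
play_rows(translation=[[0, 0, 0], [0, 0, 0], [0, 0, 0]], twist=[[0, 0, 0], [0, 0, 0], [0, 0, 0]], gripper=[0.5, 0.5, 0.5])

```text
time: 34.95
tool_pos: [0.3677, 0.3041, 0.4055]
ee_rot: [3.141, -0.0, 1.569]
wrist_force: [0.0, -0.2, -0.4]
width: 0.0705
finger_force: 0.0
```

```bash
python3 - <<'E'
from h import *
for c in("top","side"):
    im=np.ascontiguousarray(robot.snapshot(c)[:,:,::-1]); hsv=cv2.cvtColor(im,cv2.COLOR_BGR2HSV)
    cv2.imwrite(f"pics/{c}_end.png",im)
    m=(hsv[...,0]>8)&(hsv[...,0]<28)&(hsv[...,1]>110)&(hsv[...,2]>50)
    for s,ce in blobs(m,20):
        print(c,"brass",s,ce.round(1),{h:(ray(c,ce,(h+24)/1000)*1e3).round(1)[:2].tolist() for h in (48,60,72,84)})
print(robot.get_obs()["tool_pos"],robot.get_obs()["time"])
E
```

```text
top brass [406 174  26  25 500] [418.5 185.6] {48: [659.7, -174.8], 60: [656.4, -172.6], 72: [653.1, -170.3], 84: [649.8, -168.1]}
top brass [361 179  20  21 326] [370.8 188.7] {48: [653.9, -89.0], 60: [650.6, -87.9], 72: [647.4, -86.9], 84: [644.2, -85.9]}
top brass [315 185  18  15 209] [323.8 192.3] {48: [647.0, -4.3], 60: [643.9, -4.5], 72: [640.7, -4.6], 84: [637.6, -4.8]}
top brass [270 190  13  12 118] [276.3 195.7] {48: [640.7, 81.3], 60: [637.6, 80.0], 72: [634.6, 78.6], 84: [631.5, 77.3]}
top brass [ 51 314   5  24  82] [ 52.8 325.3] {48: [408.1, 465.6], 60: [408.3, 458.9], 72: [408.4, 452.2], 84: [408.6, 445.6]}
[0.36774085 0.30420765 0.40535787] 35.05
```

View pics/side_end.png

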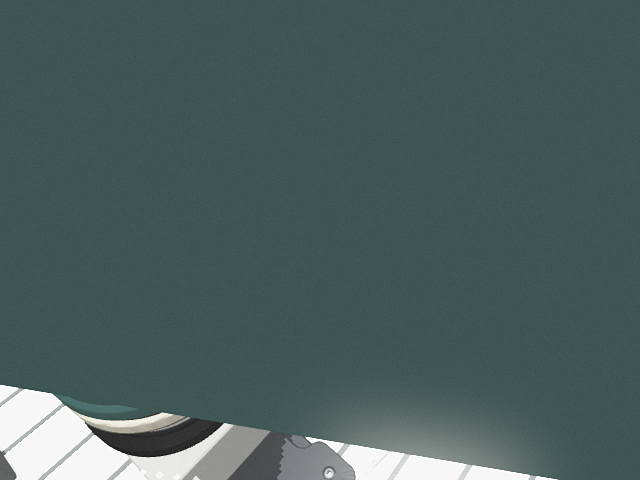

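The side camera is blocked by the arm. The top camera puts all four pins upright within about 2 mm of their pad centres, so I hand in.

```bash
python3 -c "
from bench import robot
print(robot.close_job())"
```

```text
the job is handed in; nothing more can be done
None
```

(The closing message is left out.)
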